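Anchor the glass plate and scrape off the shards

TASK

Anchor the glass repair plate: press the orange plunger of the suction pump fully down to its stop, hold it there for about a second and let it spring back up. Only then take the blue scraper from its cork mat and use it to wipe all three pottery shards off the glass into the steel tray at the opposite end, without the gripper touching the shards. Stand the scraper upright on its cork mat again, and leave the bowl, the cup and the solvent can undisturbed.

Things in the scene. Friction and masses are not known exactly. Their poses are not given: they have to be found in the camera images.
- plate: fixed glass plate on a grey stand, 200 mm along its x, 240 mm along its y, top of the glass 40 mm above the table. Origin: centre of the underside, on the table. The tray and the pump stand directly against its two short ends (+y and -y); which is at which end varies
- tray: fixed open steel tray, 180 mm along its x, 108 mm along its y, 22 mm high outside, walls 4 mm, floor 4 mm; its near wall stands 1 mm from the end of the glass plate and 18 mm lower than the glass. Origin: centre of its underside, on the table; axes parallel to the plate's
- pump: fixed grey suction pump foot, 84 mm along x, 108 mm along y, 34 mm high, with a dark steel collar (54 mm diameter, top 52 mm above the table) in its middle that carries the plunger. Origin: centre of its underside, on the table; axes parallel to the plate's
- plunger_top (a point): centre of the top of the orange round plunger head (38 mm diameter, 13 mm thick, upright axis), 82 mm above the table when up; moves down with the plunger
- plunger (a joint): travel of the spring plunger in m: 0 = fully up, 0.014 = down on its stop; about 5 N to start it, 10.5 N to hold it at the stop; springs back when let go
- mat: fixed cork mat, 180 mm along x, 120 mm along y, 4 mm thick. Origin: centre of its underside, on the table
- scraper: loose blue scraper block, 130 g, standing on the mat: foot 120 mm along its x, 28 mm along its y, 30 mm high with a black lip; above it a grip 70 mm along x, 22 mm along y, from 30 to 75 mm height. Origin: centre of its underside, z up
- shard_a: irregular flat pottery shard, about 30 x 24 mm and 7 mm thick, about 14 g, terracotta brown, lying on the glass. Origin: centre of its underside
- shard_b: irregular flat pottery shard, about 27 x 25 mm and 7 mm thick, about 14 g, black, lying on the glass. Origin: centre of its underside
- shard_c: irregular flat pottery shard, about 28 x 23 mm and 7 mm thick, about 14 g, red glazed, lying on the glass. Origin: centre of its underside
- bowl: bystander: loose terracotta bowl, 116 mm across, 65 mm high. Origin: centre of its underside
- cup: bystander: loose blue cup, 72 mm across, 80 mm high. Origin: centre of its underside
- can: bystander: loose bare-metal solvent can with red cap, 84 mm across, 130 mm high. Origin: centre of its underside

How it is judged:
By the outcome, as a careful person would: the job done as asked, in the order asked, and still so for the second after the job is handed in, with the robot touching nothing.
It also fails if it takes over 61 s, if anything falls off the work surface, if the arm or the gripper's body presses on something with over 40 N, if the wrist force passes 120 N, or if a joint passes its speed limit or range.

ROBOT

A 6-joint arm with a two-finger parallel gripper is mounted at the origin on the work surface. World frame = base frame: x ahead of the robot, y to its left, z up, the work surface at z = 0. Lengths are in m, angles in rad, forces in N, time in s.
With the tool pointing down it reaches from about 0.25 to 0.775 m from the base axis. Payload 4 kg.
Tool frame: the origin (TCP) lies between the finger pads; the fingertips stand 11 mm ahead of it and the grasp point (between the pads) lies 8 mm behind it (robot.tip_extent is the z of the fingertips in the tool frame, in m); z points along the fingers, y is the line along which they close (so a half turn about z gives the same grasp; the last joint's range is limited). The gripper opens to 94 mm and grips with 3 to 60 N. Pads are 16 mm wide; open, the fingers measure 119 mm over their backs; the gripper's body (75 mm by 177 mm) begins 78 mm behind the grasp point.
Start: joints at [1.222, 0.087, 1.371, -0, 1.684, -0.103], TCP at [0.134, 0.533, 0.217] pointing down, gripper open.
Joint ranges: [-3.1, 3.1], [-0.76, 2.03], [0.27, 2.55], [-1.08, 4.22], [0.17, 2.65], [-2.57, 2.57]. Speed limits (rad/s): [2.79, 2.79, 3.14, 3.14, 3.14, 3.14].

INTERFACE

Orientations are given as [roll, pitch, yaw] about the fixed x, y, z axes, in that order (R = Rz(yaw) Ry(pitch) Rx(roll)).
In Python, from bench import robot, imaging gives the robot as it stands.
- The arm moves only by the shell command python3 -m pendant 'ROWS'. ROWS is JSON, a list of rows, each a list of 7 numbers: the shift along the world's x, y, z in cm, then the turn, a rotation vector about the world's x, y, z in degrees, then the opening, from 0 (shut) to 1 (fully open). In form: [[dx, dy, dz, ax, ay, az, jaw], ...]. A call has 1 to 8 rows; each row shifts and turns the commanded pose from where the row before left it; what a row does not reach is not made up. A row lasts 1/10 s, in which the tool goes at most 50 mm and 8.59 degrees, less where a joint would pass 70% of its speed; a pose out of reach is approached as far as the arm can. A call is refused whole if a number of a shift passes 5 or a number of a turn 8.59, either way. A call with a gripper value outside its range is refused whole. The fingers move at their own pace and stop on an object; the grip force is fixed at half the most. Time passes only in rows, so rows that do not move let the fingers close. It gives the time, the measured TCP pose, the force, the opening and the grip force at its end, in the units of the state.
- robot.get_obs(): the state, without advancing time (a new reading comes with each control period).
- imaging.snapshot(name): name is "scene" or "top" or "wrist"; returns the picture (480x640x3 uint8, red, green, blue); there is no depth.
- imaging.camera_params(name): a dict with "camera_matrix" (3x3 intrinsics, pixels), "R" (3x3) and "t" (3): a world point X has camera coordinates R X + t. Camera axes: x right, y down, z forward; pixel columns grow to the right and rows downward; lengths in m; the calibration is good to about 2 mm. A picture is of the moment at which its call begins: read the wrist's pose just before it. camera_params takes no time and is no camera call; for the wrist camera it gives the pose at the moment of the call.
- robot.close_job(): hands the job in; it is judged then, once.
The state is a dict: "time": time; "joint_positions": joint angles; "qvel": joint speeds; "joint_torque": joint torques, N m; "tool_pos": TCP position; "ee_rot": TCP orientation; "wrist_force": force on the tool from outside, world axes, zero at the start; "wrist_torque": the same for the moment, N m; "width": finger opening in m; "finger_force": force on a finger pad.
Only numpy, scipy, OpenCV 4.12 (cv2) and the standard library are available. Lean on these libraries where they do the work, as an engineer would, in place of code of your own. Each camera call takes 0.05 s, during which the arm holds its last target. There are 200 camera calls.

## Working session

There is one attempt and no reset: what is moved stays moved. The work goes in short steps, Python scripts to look and compute and a shell command to move; the robot and the scene stay as the last step left them, time stands still between calls to the robot, and variables do not carry over. Pictures are saved under pics/ and viewed, at most 13 in all, crops included, and the job is handed in when it is done.

```bash
mkdir -p pics; ls; python3 - <<'E'
from bench import robot, imaging
import cv2
o=robot.get_obs(); print(o['time'],o['tool_pos'],o['ee_rot'],o['width'],robot.tip_extent)
for n in ["scene","top"]:
    p=imaging.camera_params(n); print(n,p)
    cv2.imwrite(f'pics/{n}0.png',imaging.snapshot(n)[:,:,::-1])
E
```

```text
pics
0.0 [0.13367581 0.53295939 0.21531116] [-3.13939929e+00 -2.20063019e-04  2.89575868e+00] 0.09415215890149634 0.011
scene {'camera_matrix': array([[445.89189973,   0.        , 323.28322166],
       [  0.        , 445.89189973, 245.05508932],
       [  0.        ,   0.        ,   1.        ]]), 'R': array([[ 0.48168344,  0.87621233, -0.01526491],
       [ 0.52986326, -0.30506954, -0.79131378],
       [-0.69801575,  0.37307443, -0.61121967]]), 't': array([-0.28536197, -0.21603266,  1.54253885])}
top {'camera_matrix': array([[570.7350547 ,   0.        , 315.42295503],
       [  0.        , 570.7350547 , 236.60783953],
       [  0.        ,   0.        ,   1.        ]]), 'R': array([[-0.00573854, -0.99990948, -0.01216951],
       [-0.99631544,  0.00675848, -0.08549774],
       [ 0.08557225,  0.01163404, -0.99626404]]), 't': array([0.01308837, 0.58153953, 1.12393609])}
```

View pics/top0.png

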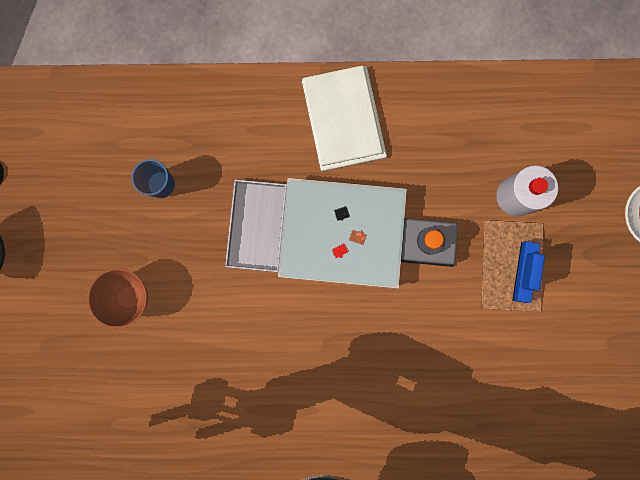

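View pics/scene0.png

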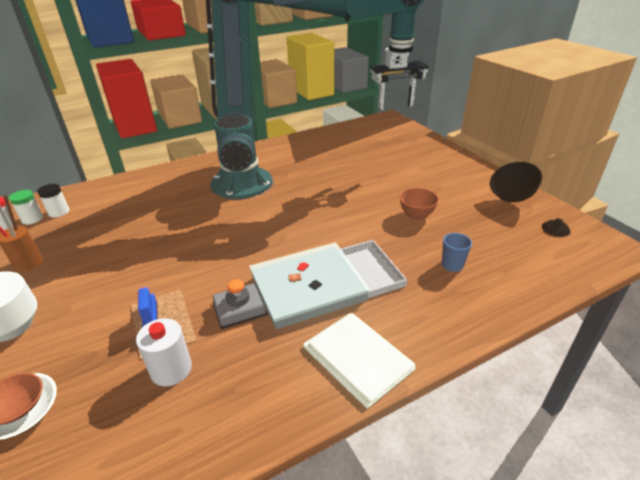

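The top view shows the tray at the left (+y) end at about (257,226), the plate at (343,233), the pump plunger at (433,240) and the mat at (513,266). The scraper is on the mat at (528,272), with the can close by at (530,190), and the shards are at (342,213), (358,237) and (340,251). The scene view shows the same layout, with the can partly hiding the scraper at (148,305).

```bash
cat > h.py <<'E'
import numpy as np, cv2
from bench import robot, imaging
def cast(p,uv,z):
    C=-p['R'].T@p['t']; d=p['R'].T@np.linalg.inv(p['camera_matrix'])@np.array([uv[0],uv[1],1.])
    return C+d*(z-C[2])/d[2]
def tri(obs):
    A=np.zeros((3,3));b=np.zeros(3)
    for p,uv in obs:
        C=-p['R'].T@p['t']; d=p['R'].T@np.linalg.inv(p['camera_matrix'])@np.array([uv[0],uv[1],1.]);d/=np.linalg.norm(d)
        M=np.eye(3)-np.outer(d,d);A+=M;b+=M@C
    return np.linalg.solve(A,b)
def proj(p,X):
    c=p['camera_matrix']@(p['R']@np.asarray(X)+p['t']);return c[:2]/c[2]
def mask(img,lo,hi,roi=None):
    h=cv2.cvtColor(img,cv2.COLOR_RGB2HSV);m=cv2.inRange(h,np.array(lo),np.array(hi))
    if roi:
        k=np.zeros_like(m);x0,y0,x1,y1=roi;k[y0:y1,x0:x1]=255;m&=k
    return m
def blob(m):
    cs=cv2.findContours(m,cv2.RETR_EXTERNAL,cv2.CHAIN_APPROX_NONE)[0]
    c=max(cs,key=cv2.contourArea);M=cv2.moments(c);return c,(M['m10']/M['m00'],M['m01']/M['m00'])
E
python3 - <<'E'
from h import *
T=imaging.camera_params('top');S=imaging.camera_params('scene')
t=cv2.imread('pics/top0.png')[:,:,::-1].copy();s=cv2.imread('pics/scene0.png')[:,:,::-1].copy()
def rect(n,c,z):
    P=np.array([cast(T,q[0],z)[:2] for q in c]);r=cv2.minAreaRect((P*1000).astype(np.float32));print(n,np.round(r[0],1),np.round(r[1],1),round(r[2],1))
    return P
ct,o1=blob(mask(t,(5,180,170),(18,255,255),(410,220,456,260)));cs,o2=blob(mask(s,(5,180,150),(18,255,255),(222,275,250,306)))
print('orange',cv2.boundingRect(ct),cv2.boundingRect(cs),tri([(T,o1),(S,o2)]),cast(T,o1,.08))
c,_=blob(mask(t,(60,8,120),(100,60,255),(270,170,410,295)));rect('glass',c,.04)
c,_=blob(mask(t,(105,150,60),(125,255,255),(480,220,560,320)));P=rect('scraper sil@.0',c,.0);
c,_=blob(mask(t,(105,150,60),(125,255,255),(480,220,560,320)));rect('scraper sil@.075',c,.075)
for n,lo,hi,r in [('a',(5,120,100),(14,255,255),(345,225,372,248)),('b',(0,0,0),(180,255,60),(328,200,356,226)),('c',(0,180,120),(4,255,255),(328,240,352,262))]:
    c,q=blob(mask(t,lo,hi,r));print(n,cv2.contourArea(c),cast(T,q,.045)); rect(n,c,.047)
for q in [(485,221),(544,223),(543,311),(482,308)]:print('mat',cast(T,q,.004)[:2])
for q in [(520,241),(537,244),(544,253),(540,290),(530,303),(513,300),(525,288)]:print('sc',q,cast(T,q,.03)[:2],cast(T,q,.075)[:2])
for q in [(541,186),(505,196)]:print('can',cast(T,q,.13)[:2],cast(T,q,0)[:2])
big=cv2.resize(t[150:330,400:600],None,fx=4,fy=4,interpolation=cv2.INTER_CUBIC)[:600];cv2.imwrite('pics/crop1.png',cv2.resize(t[170:320,400:600],None,fx=4,fy=4,interpolation=cv2.INTER_CUBIC)[:,:,::-1])
E
```

```text
orange (425, 230, 18, 19) (228, 281, 15, 11) [ 0.57080991 -0.21906362  0.07395658] [ 0.57073007 -0.21673273  0.08      ]
glass [587.5 -45.6] [235.2 191.8] 84.2
scraper sil@.0 [ 508.2 -425.7] [ 48.9 123.2] 79.5
scraper sil@.075 [ 506.6 -398.6] [ 45.8 115.3] 79.5
a 136.0 [ 0.57914287 -0.07420686  0.045     ]
a [580.5 -74.5] [29.3 23.8] 71.1
b 115.0 [ 0.62635347 -0.04278825  0.045     ]
b [625.7 -42.9] [22.1 24.5] 17.8
c 109.5 [ 0.55207025 -0.03866089  0.045     ]
c [550.6 -39.2] [22.  26.4] 26.0
mat [ 0.61312894 -0.33769134]
mat [ 0.60816119 -0.45773721]
mat [ 0.42965719 -0.44861937]
mat [ 0.43631263 -0.3261567 ]
sc (520, 241) [ 0.56962102 -0.39854747] [ 0.56621223 -0.38296479]
sc (537, 244) [ 0.56340099 -0.43205807] [ 0.56023781 -0.41515216]
sc (544, 253) [ 0.54536109 -0.44522417] [ 0.54291025 -0.42779838]
sc (540, 290) [ 0.47212343 -0.4344279 ] [ 0.47256453 -0.41742842]
sc (530, 303) [ 0.44666977 -0.41376303] [ 0.44811595 -0.39757953]
sc (513, 300) [ 0.45274245 -0.38052602] [ 0.45394884 -0.36565495]
sc (525, 288) [ 0.47623253 -0.40502093] [ 0.47651138 -0.38918264]
can [ 0.66291194 -0.4059235 ] [ 0.68537244 -0.45619258]
can [ 0.64490474 -0.33955385] [ 0.66511351 -0.38152367]
```

View pics/crop1.png

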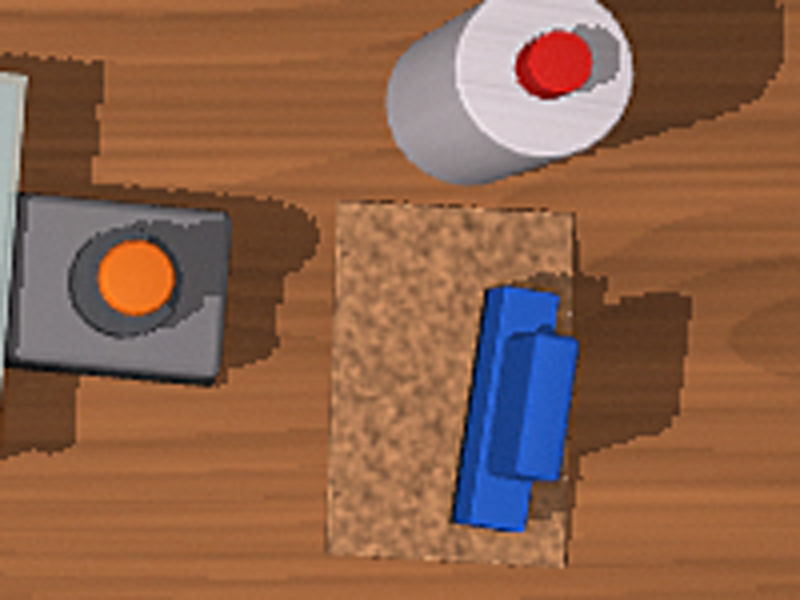

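```bash
python3 -m pendant '[[2.4,-4.2,0,0,0,0,0],[2.4,-4.2,0,0,0,0,0],[2.4,-4.2,0,0,0,0,0],[2.4,-4.2,0,0,0,0,0],[2.4,-4.2,0,0,0,0,0],[2.4,-4.2,0,0,0,0,0]]'
python3 -m pendant '[[2.4,-4.2,0,0,0,0,0],[2.4,-4.2,0,0,0,0,0],[2.4,-4.2,0,0,0,0,0],[2.4,-4.2,0,0,0,0,0],[2.4,-4.2,0,0,0,0,0],[2.4,-4.2,0,0,0,0,0]]'
```

```text
time: 0.7
tool_pos: [0.2781, 0.2797, 0.2161]
ee_rot: [-3.141, -0.0, 2.897]
wrist_force: [0.5, -0.4, -0.3]
width: 0.0499
finger_force: 0.0
time: 1.3
tool_pos: [0.4222, 0.0275, 0.2163]
ee_rot: [3.141, -0.0, 2.895]
wrist_force: [0.8, 1.4, 0.2]
width: 0.0015
finger_force: 0.0
```

```bash
python3 -m pendant '[[2.5,-4.1,0,0,0,0,0],[2.5,-4.1,0,0,0,0,0],[2.5,-4.1,0,0,0,0,0],[2.5,-4.1,0,0,0,0,0],[2.5,-4.1,-2,0,0,0,0],[2.4,-4.1,-2,0,0,0,0],[0,0,0,0,0,0,0]]'
python3 - <<'E'
from h import *
p=imaging.camera_params('wrist');i=imaging.snapshot('wrist');cv2.imwrite('pics/w1.png',i[:,:,::-1])
print(-p['R'].T@p['t'],robot.get_obs()['tool_pos'])
m=mask(i,(5,180,120),(18,255,255));c,q=blob(m);print(cv2.contourArea(c),q,cv2.boundingRect(c),cast(p,q,.082),cast(p,q,.078))
E
```

```text
time: 2.0
tool_pos: [0.5684, -0.2175, 0.1703]
ee_rot: [3.141, -0.011, 2.891]
wrist_force: [-0.3, 1.0, -1.4]
width: 0.0004
finger_force: 0.0
[ 0.49890801 -0.20002834  0.33809297] [ 0.56807572 -0.21518601  0.17288875]
333.5 (306.83658170914543, 257.7736131934033) (296, 232, 29, 43) [ 0.56914624 -0.22612821  0.082     ] [ 0.57024331 -0.22653587  0.078     ]
```

View pics/w1.png

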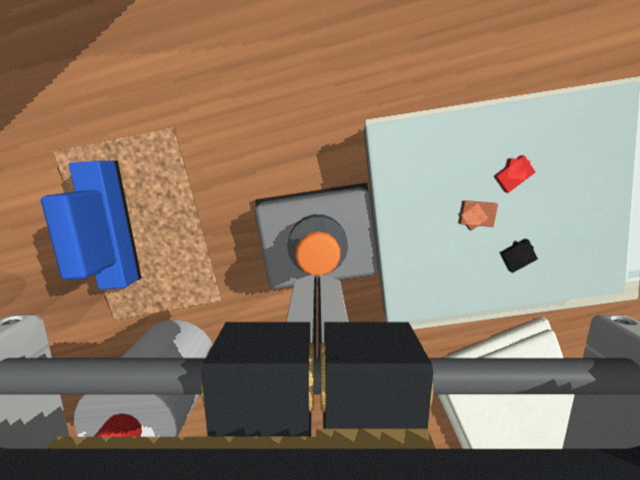

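The wrist view shows the plunger head at about (318,253), the scraper grip top with corners near (41,197), (101,190), (117,267) and (65,280), and the shards at (478,214), (519,256) and (515,173).

```bash
python3 - <<'E'
from h import *
T=imaging.camera_params('top');p=imaging.camera_params('wrist')
print('plunger',cast(p,(318,253),.082), tri([(p,(318,253)),(T,(433.7,239.3))]))
tw=[(534.25,253),(544.5,255.5),(539.25,290),(529.25,289)]
# top order: +x/+y corner, +x/-y, -x/-y, -x/+y ; wrist: match by predicted projection
w=[(117,267),(65,280),(41,197),(101,190)]
P=[tri([(T,a),(p,b)]) for a,b in zip(tw,w)]
for a in P: print(np.round(a,4))
print('grip ctr',np.mean(P,0))
i=cv2.imread('pics/w1.png')[:,:,::-1].copy()
t=cv2.imread('pics/top0.png')[:,:,::-1].copy()
for n,lo,hi,r,rt in [('a',(5,100,100),(14,255,255),(450,190,500,240),(345,225,372,248)),('b',(0,0,0),(180,255,70),(490,230,550,280),(328,200,356,226)),('c',(0,150,120),(4,255,255),(485,145,545,200),(328,240,352,262))]:
    c,q=blob(mask(i,lo,hi,r));P=np.array([cast(p,k[0],.045)[:2] for k in c]);
    c2,q2=blob(mask(t,lo,hi,rt)); u=np.array([np.cos(-.1),np.sin(-.1)])
    print(n,cast(p,q,.045)[:2],'tri',tri([(p,q),(T,q2)]),'platex',(P@u).min(),(P@u).max())
for a,b in [((367,120),(400,286)),((388,328),(405,187)),((638,78),None)]:
    print('glass',cast(p,a,.04))
# plate edge dir: near (pump side) edge
a,b=cast(p,(367,120),.04),cast(p,(388,328),.04);print(np.degrees(np.arctan2(*(b-a)[:2][::-1])),np.linalg.norm(b-a))
for k in [(287,179),(407,189),(400,288),(279,276)]:print('Tglass',cast(T,k,.04)[:2])
for k in [(116,160),(138,278),(97,290)]: print('foot',cast(p,k,.034)[:2])
for k in [(55,151),(175,128),(219,300),(112,320)]: print('mat',cast(p,k,.004)[:2])
E
```

```text
plunger [ 0.56815007 -0.21439338  0.082     ] [ 0.56922942 -0.21564761  0.0813658 ]
[ 0.5515 -0.441  -0.0144]
[ 0.54   -0.4303  0.0696]
[ 0.4723 -0.4174  0.0713]
[ 0.4723 -0.4358 -0.0335]
grip ctr [ 0.50902276 -0.43110462  0.02323341]
a [ 0.57821158 -0.07049717] tri [ 0.57767202 -0.07342596  0.05099177] platex 0.5692430142042595 0.5951727064449299
b [ 0.62495043 -0.04018565] tri [ 0.62488087 -0.04217498  0.04781755] platex 0.611495487994227 0.6406705215431784
c [ 0.5506266  -0.03500197] tri [ 0.55064996 -0.03825243  0.05060011] platex 0.5380863357666246 0.5660578125974696
glass [ 0.47706764 -0.14862539  0.04      ]
glass [ 0.67047246 -0.16921038  0.04      ]
glass [0.49992326 0.07326148 0.04      ]
-6.0753867466221925 0.19449721720634958
Tglass [0.69664757 0.06560472]
Tglass [ 0.67450229 -0.17416741]
Tglass [ 0.47768755 -0.15659165]
Tglass [0.50266589 0.08171391]
foot [ 0.45473034 -0.36927573]
foot [ 0.56267742 -0.39139084]
foot [ 0.56442327 -0.43452806]
mat [ 0.42820024 -0.43965575]
mat [ 0.4367837  -0.32052505]
mat [ 0.61384713 -0.33530723]
mat [ 0.6074261 -0.455825 ]
```

```bash
python3 -m pendant '[[0.1,-0.05,-2.5,0,0,0,0],[0,0,-2.5,0,0,0,0],[0,0,-2,0,0,0,0],[0,0,-0.4,0,0,0,0],[0,0,-0.4,0,0,0,0],[0,0,-0.4,0,0,0,0],[0,0,-0.3,0,0,0,0],[0,0,0,0,0,0,0]]'
```

```text
time: 2.85
tool_pos: [0.5704, -0.2142, 0.0934]
ee_rot: [-3.142, 0.001, 2.896]
wrist_force: [-0.7, 0.0, -0.0]
width: 0.0009
finger_force: 0.0
```

```bash
python3 -m pendant '[[0,0,-0.4,0,0,0,0],[0,0,-0.4,0,0,0,0],[0,0,-0.4,0,0,0,0],[0,0,0,0,0,0,0]]'
```

```text
time: 3.25
tool_pos: [0.5707, -0.2144, 0.0828]
ee_rot: [-3.141, 0.002, 2.896]
wrist_force: [-2.9, 0.9, 8.3]
width: 0.0007
finger_force: 4.2
```

```bash
python3 -m pendant '[[0,0,-0.3,0,0,0,0],[0,0,-0.3,0,0,0,0],[0,0,-0.2,0,0,0,0],[0,0,0,0,0,0,0]]'
```

```text
time: 3.65
tool_pos: [0.5708, -0.2144, 0.0787]
ee_rot: [-3.141, 0.003, 2.896]
wrist_force: [-7.9, 3.1, 19.1]
width: 0.0004
finger_force: 9.7
```

```bash
python3 -m pendant '[[0,0,-0.1,0,0,0,0],[0,0,0,0,0,0,0],[0,0,0,0,0,0,0],[0,0,0,0,0,0,0],[0,0,0,0,0,0,0],[0,0,0,0,0,0,0],[0,0,0,0,0,0,0],[0,0,0,0,0,0,0]]'
python3 -m pendant '[[0,0,0,0,0,0,0],[0,0,0,0,0,0,0],[0,0,0,0,0,0,0]]'
python3 -m pendant '[[0,0,0.5,0,0,0,0],[0,0,0.5,0,0,0,0],[0,0,0.5,0,0,0,0],[0,0,2,0,0,0,0],[-1,-3,5,0,0,0,1],[-1.5,-4,4,0,0,0,1],[-1.5,-4,0,0,0,0,1],[-1.2,-3,0,0,0,4,1]]'
python3 -m pendant '[[0,-3,0,0,0,0,1],[0,0,0,0,0,0,1],[0,0,0,0,0,0,1]]'
python3 - <<'E'
from h import *
p=imaging.camera_params('wrist');i=imaging.snapshot('wrist');cv2.imwrite('pics/w2.png',i[:,:,::-1])
m=mask(i,(105,120,40),(128,255,255));c,q=blob(m);print(cv2.contourArea(c),q,cv2.boundingRect(c))
cv2.imwrite('pics/top2.png',imaging.snapshot('top')[:,:,::-1])
import pickle;pickle.dump(p,open('w2.pkl','wb'))
E
```

```text
time: 4.45
tool_pos: [0.5708, -0.2144, 0.0787]
ee_rot: [-3.141, 0.004, 2.896]
wrist_force: [-9.4, 4.6, 21.8]
width: 0.0002
finger_force: 11.2
time: 4.75
tool_pos: [0.5708, -0.2144, 0.0787]
ee_rot: [-3.141, 0.004, 2.896]
wrist_force: [-9.0, 4.7, 22.6]
width: 0.0002
finger_force: 11.2
time: 5.55
tool_pos: [0.522, -0.3464, 0.1857]
ee_rot: [-3.139, 0.004, 2.967]
wrist_force: [-0.0, -0.4, 0.1]
width: 0.0291
finger_force: 0.0
time: 5.85
tool_pos: [0.5217, -0.374, 0.1828]
ee_rot: [3.141, -0.0, 2.964]
wrist_force: [0.8, 0.6, 0.1]
width: 0.0531
finger_force: 0.0
3783.5 (275.9201797277653, 223.26421743535525) (257, 164, 36, 122)
```

View pics/w2.png

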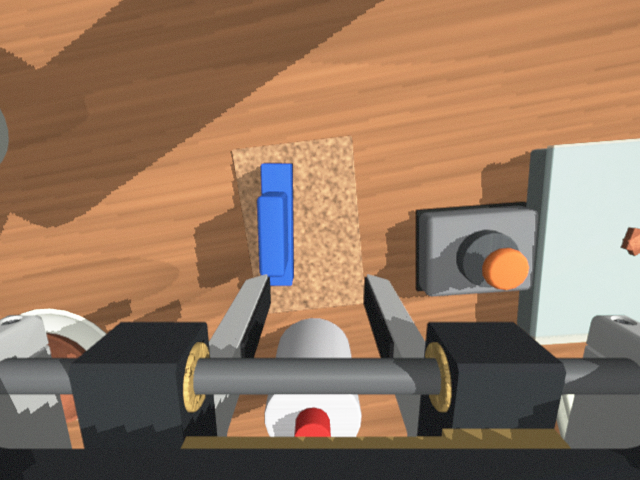

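```bash
python3 - <<'E'
import cv2
i=cv2.imread('pics/w2.png');cv2.imwrite('pics/w2c.png',cv2.resize(i[150:300,225:375],None,fx=4,fy=4,interpolation=cv2.INTER_CUBIC))
E
```

```text
(no output)
```

View pics/w2c.png

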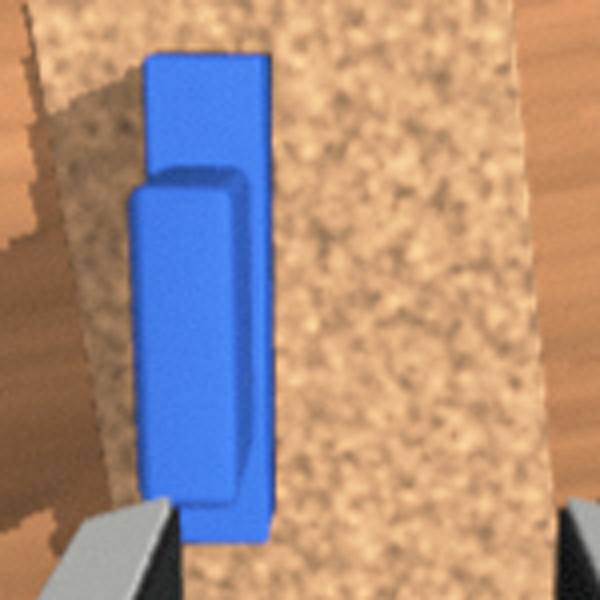

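The crop shows the grip's top face with corners at about (257.5,197), (284,197), (284,275) and (261,275). The foot's top edge runs from (261.5,164) to (292.5,164), down to (292.5,285). The plunger is back up.

```bash
python3 - <<'E'
from h import *
import pickle
p=pickle.load(open('w2.pkl','rb'));T=imaging.camera_params('top')
o=robot.get_obs();print(o['tool_pos'],o['ee_rot'])
print('tri -y edge',tri([(T,(544.5,255.5)),(p,(261,275))]),tri([(T,(539.25,290)),(p,(257.5,196.7))]))
print('tri +y edge',tri([(T,(534.25,253)),(p,(284.3,275))]),tri([(T,(529.25,289)),(p,(284,196.7))]))
g=[cast(p,k,.079)[:2] for k in [(257.5,196.7),(284,196.5),(284.3,275),(261,275)]];print(np.round(g,4),np.mean(g,0))
f=[cast(p,k,.034)[:2] for k in [(261.5,163.7),(292.5,163.7),(292.5,285.3)]];print(np.round(f,4),'ctr',(f[0]+f[2])/2)
d=f[2]-f[1];print('yaw',np.degrees(np.arctan2(d[1],d[0])),np.linalg.norm(d))
d=g[2]-g[1];print('yaw',np.degrees(np.arctan2(d[1],d[0])))
R=p['R'].T;print('cam x',R[:,0])
print('T grip ctr', cast(T,(536.8,271.9),.079))
m=[cast(p,np.array(k)/4+[225,150],.004)[:2] for k in [(30,10),(113,500),(512,10),(552,500)]];print(np.round(m,4))
E
```

```text
[ 0.52217964 -0.37273819  0.18319744] [ 3.14082776e+00 -1.00437198e-04  2.96646554e+00]
tri -y edge [ 0.53744212 -0.42619197  0.07849598] [ 0.47192546 -0.41356378  0.0804569 ]
tri +y edge [ 0.54202811 -0.40728141  0.07657828] [ 0.47433792 -0.39140287  0.09055011]
[[ 0.4713 -0.4135]
 [ 0.4749 -0.3925]
 [ 0.5402 -0.4056]
 [ 0.5367 -0.4251]] [ 0.50577    -0.40918511]
[[ 0.4463 -0.412 ]
 [ 0.4513 -0.3841]
 [ 0.5674 -0.4071]] ctr [ 0.50684809 -0.4095033 ]
yaw -11.171937598343186 0.11829961358364277
yaw -11.316782017602879
cam x [1.75932733e-01 9.84402188e-01 8.12353861e-05]
T grip ctr [ 0.50685414 -0.41121151  0.079     ]
[[ 0.4304 -0.4427]
 [ 0.5593 -0.4511]
 [ 0.4514 -0.3252]
 [ 0.5803 -0.3337]]
```

```bash
python3 -m pendant '[[-1.6,-3.7,-3,0,0,-1,1],[0,0,-3,0,0,0,1],[0,0,-3,0,0,0,1],[0,0,-2,0,0,0,1],[0,0,-1,0,0,0,1],[0,0,0,0,0,0,1]]'
```

```text
time: 6.55
tool_pos: [0.5057, -0.4088, 0.0618]
ee_rot: [3.14, -0.003, 2.95]
wrist_force: [-0.0, 0.9, -0.2]
width: 0.0939
finger_force: 0.0
```

```bash
python3 -m pendant '[[0.1,-0.1,-0.6,0,0,0,1],[0,0,-0.4,0,0,0,1],[0,0,0,0,0,0,1],[0,0,0,0,0,0,0],[0,0,0,0,0,0,0],[0,0,0,0,0,0,0],[0,0,0,0,0,0,0],[0,0,0,0,0,0,0]]'
python3 -m pendant '[[0,0,0,0,0,0,0],[0,0,0,0,0,0,0],[0,0,0,0,0,0,0]]'
```

```text
time: 7.35
tool_pos: [0.507, -0.4116, 0.0535]
ee_rot: [3.142, 0.0, 2.948]
wrist_force: [-1.2, -1.0, 0.4]
width: 0.0575
finger_force: 0.0
time: 7.65
tool_pos: [0.5069, -0.4115, 0.0534]
ee_rot: [3.141, -0.0, 2.948]
wrist_force: [0.8, -0.1, 1.5]
width: 0.0334
finger_force: 0.0
```

```bash
python3 -m pendant '[[0,0,0,0,0,0,0],[0,0,0,0,0,0,0],[0,0,0,0,0,0,0],[0,0,0,0,0,0,0]]'
```

```text
time: 8.05
tool_pos: [0.5069, -0.4114, 0.0533]
ee_rot: [3.141, -0.0, 2.948]
wrist_force: [0.6, 0.2, 0.1]
width: 0.0215
finger_force: 30.0
```

```bash
python3 -m pendant '[[0,0,1,0,0,0,0],[0,0,3,0,0,0,0],[0,0,3,0,0,0,0],[0,0,3,0,0,0,0],[0,0,0,0,0,0,0]]'
python3 -m pendant '[[0.5,2,0,0,0,0,0],[1,4,0,0,0,1,0],[1.1,4.1,0,0,0,1,0],[1.1,4.1,0,0,0,1,0],[1.1,4.1,0,0,0,1,0],[1.1,4.1,0,0,0,1,0],[0.8,4,0,0,0,0.5,0],[0.6,2,0,0,0,0,0]]'
python3 -m pendant '[[0,0,-2,0,0,0,0],[0,0,-2,0,0,0,0],[0,0,0,0,0,0,0],[0,0,0,0,0,0,0]]'
```

```text
time: 8.55
tool_pos: [0.5091, -0.4137, 0.1603]
ee_rot: [-3.135, 0.01, 2.948]
wrist_force: [0.1, -0.7, -0.4]
width: 0.0218
finger_force: 30.0
time: 9.35
tool_pos: [0.5787, -0.1225, 0.1507]
ee_rot: [3.139, -0.005, 3.048]
wrist_force: [-0.5, 0.4, -1.2]
width: 0.0219
finger_force: 30.0
time: 9.75
tool_pos: [0.5787, -0.1265, 0.1115]
ee_rot: [3.14, -0.004, 3.045]
wrist_force: [-0.2, 0.2, -1.0]
width: 0.0217
finger_force: 30.0
```

```bash
python3 - <<'E'
from h import *
a=imaging.snapshot('wrist');b=imaging.snapshot('top')[130:330,200:560]
b=cv2.resize(b,(576,320));a=a[100:340];
im=np.zeros((560,640,3),np.uint8);im[:240]=a;im[240:560,:576]=b;cv2.imwrite('pics/w3.png',im[:,:,::-1])
E
```

```text
(no output)
```

View pics/w3.png

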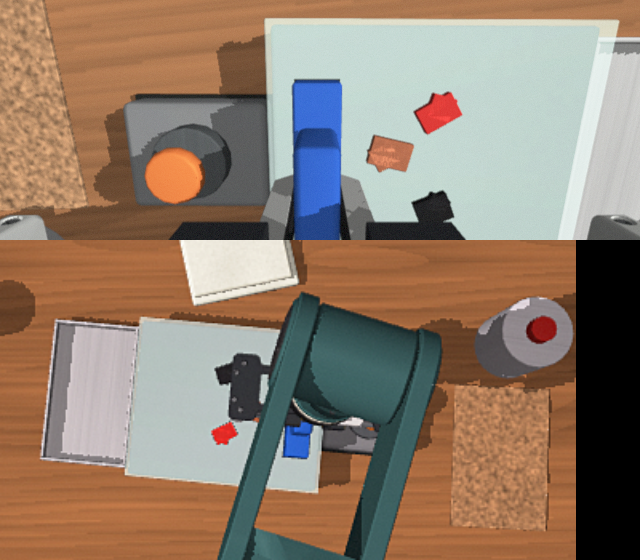

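The wrist view shows the scraper square to the plate. All the shards are ahead of it, and the red shard's outer edge (row 93) lies inside the scraper end (row 80).

```bash
python3 -m pendant '[[0,0,-1,0,0,0,0],[0,0,-0.6,0,0,0,0],[0,0,-0.3,0,0,0,0],[0,0,-0.1,0,0,0,0],[0,0,0,0,0,0,0]]'
```

```text
time: 10.35
tool_pos: [0.5799, -0.1276, 0.0933]
ee_rot: [3.141, -0.0, 3.044]
wrist_force: [-0.1, -0.1, -1.0]
width: 0.0219
finger_force: 30.0
```

```bash
python3 -m pendant '[[0,0,-0.1,0,0,0,0],[0,0,-0.1,0,0,0,0],[0,0,0,0,0,0,0]]'
```

```text
time: 10.65
tool_pos: [0.5799, -0.1275, 0.0915]
ee_rot: [3.141, -0.0, 3.044]
wrist_force: [-0.3, -0.3, -1.2]
width: 0.022
finger_force: 30.0
```

```bash
python3 -m pendant '[[0,0,-0.1,0,0,0,0],[0,0,-0.1,0,0,0,0],[0,0,0,0,0,0,0]]'
```

```text
time: 10.95
tool_pos: [0.58, -0.1275, 0.0894]
ee_rot: [3.141, -0.0, 3.044]
wrist_force: [-0.0, -0.3, -1.2]
width: 0.0216
finger_force: 30.0
```

```bash
python3 -m pendant '[[0,0,-0.1,0,0,0,0],[0,0,0,0,0,0,0]]'
```

```text
time: 11.15
tool_pos: [0.5801, -0.1276, 0.0893]
ee_rot: [-3.142, 0.001, 3.044]
wrist_force: [-1.4, 0.0, 3.8]
width: 0.0217
finger_force: 30.0
```

```bash
python3 -m pendant '[[0.05,0.5,0,0,0,0,0],[0.1,1,0,0,0,0,0],[0.1,1,0,0,0,0,0],[0.1,1,0,0,0,0,0],[0.1,1,0,0,0,0,0],[0.1,1,0,0,0,0,0],[0.1,1,0,0,0,0,0],[0.1,1,0,0,0,0,0]]'
python3 -m pendant '[[0.1,1,0,0,0,0,0],[0.1,1,0,0,0,0,0],[0.1,1,0,0,0,0,0],[0.1,1,0,0,0,0,0],[0.1,1,0,0,0,0,0],[0,0,0,0,0,0,0]]'
python3 - <<'E'
from h import *
a=imaging.snapshot('wrist');cv2.imwrite('pics/w4.png',a[:,:,::-1])
E
```

```text
time: 11.95
tool_pos: [0.5879, -0.0521, 0.0893]
ee_rot: [-3.14, 0.002, 3.044]
wrist_force: [-0.4, -4.0, 6.8]
width: 0.0222
finger_force: 30.0
time: 12.55
tool_pos: [0.5929, -0.0004, 0.0893]
ee_rot: [3.14, 0.001, 3.046]
wrist_force: [-0.9, -0.8, 5.2]
width: 0.0218
finger_force: 30.0
```

View pics/w4.png

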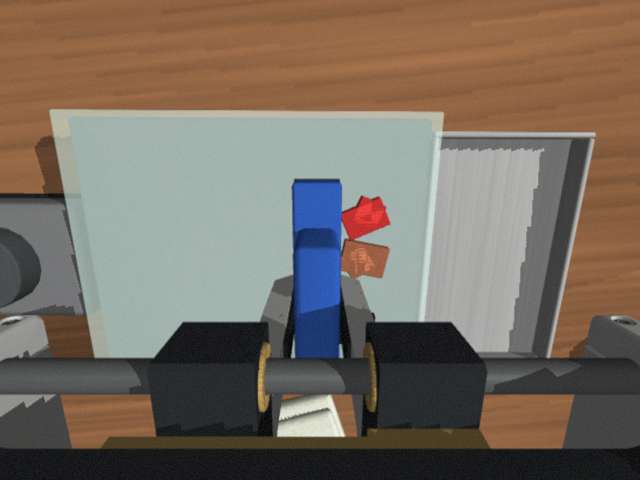

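The wrist view shows the red shard at (366,217) and the terracotta one at (364,258), both against the scraper face. Part of the black one shows at (373,317). The glass edge is about 62 mm ahead.

```bash
python3 -m pendant '[[0.1,1,0,0,0,0,0],[0.1,1,0,0,0,0,0],[0.1,1,0,0,0,0,0],[0.1,1,0,0,0,0,0],[0.1,1,0,0,0,0,0],[0.1,1,0,0,0,0,0],[0.1,1,0,0,0,0,0],[0.1,1,0,0,0,0,0]]'
python3 -m pendant '[[0,0.2,0,0,0,0,0],[0,0,0,0,0,0,0],[0,0,0,0,0,0,0]]'
python3 - <<'E'
from h import *
a=imaging.snapshot('wrist')[60:380];b=imaging.snapshot('top')[130:330,180:520]
im=np.zeros((600,640,3),np.uint8);im[:320]=a;im[320:600,:476]=cv2.resize(b,(476,280));cv2.imwrite('pics/w5.png',im[:,:,::-1])
E
```

```text
time: 13.4
tool_pos: [0.6006, 0.0778, 0.0893]
ee_rot: [-3.14, 0.001, 3.044]
wrist_force: [-0.7, -4.3, 6.3]
width: 0.0217
finger_force: 30.0
time: 13.7
tool_pos: [0.6007, 0.0807, 0.0893]
ee_rot: [3.141, 0.001, 3.045]
wrist_force: [1.1, -1.6, 5.7]
width: 0.0219
finger_force: 30.0
```

View pics/w5.png

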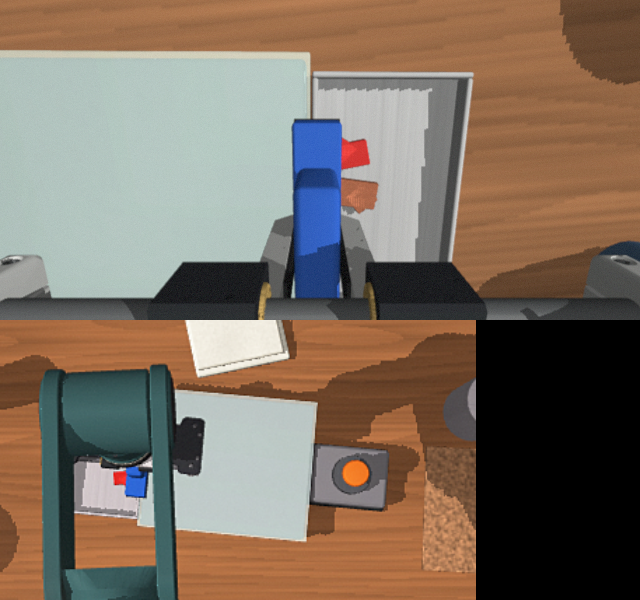

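The shards have dropped into the tray, with red and terracotta visible beside the scraper. Black is hidden, so I lift, retreat toward the mat and check.

```bash
python3 -m pendant '[[0,0,1,0,0,0,0],[0,0,2,0,0,0,0],[0,0,2,0,0,0,0],[0,0,2,0,0,0,0],[-0.4,-2,0,0,0,0,0],[-0.7,-4,0,0,0,0,0],[-0.7,-4,0,0,0,0,0],[-0.7,-4,0,0,0,0,0]]'
python3 -m pendant '[[-0.7,-4,0,0,0,0,0],[-0.7,-4,0,0,0,0,0],[-0.7,-4,0,0,0,0,0],[-0.7,-4,0,0,0,0,0],[-0.7,-4,0,0,0,0,0],[-0.7,-4,0,0,0,0,0],[-0.7,-4,0,0,0,0,0],[-0.7,-4,0,0,0,0,0]]'
python3 -m pendant '[[-0.3,-1.7,0,0,0,0,0],[0,0,0,0,0,0,0],[0,0,0,0,0,0,0]]'
python3 - <<'E'
from h import *
b=imaging.snapshot('top');cv2.imwrite('pics/top3.png',b[:,:,::-1])
for n,lo,hi in [('a',(5,120,90),(14,255,255)),('b',(0,0,0),(180,255,60)),('c',(0,180,90),(4,255,255))]:
    T=imaging.camera_params('top')
    for r,z in [((240,184,278,268),.01),((290,185,400,282),.045)]:
        cs=cv2.findContours(mask(b,lo,hi,r),0,2)[0];print(n,r,[(cv2.contourArea(c),np.round(cast(T,c.mean((0,1)),z)[:2],3)) for c in cs if cv2.contourArea(c)>8])
cv2.imwrite('pics/top3c.png',cv2.resize(b[160:320,210:410],(800,600))[:,:,::-1])
E
```

```text
time: 14.6
tool_pos: [0.5745, -0.0599, 0.1574]
ee_rot: [3.139, -0.002, 3.046]
wrist_force: [0.1, -0.4, -0.8]
width: 0.0218
finger_force: 30.0
time: 15.4
tool_pos: [0.5194, -0.3803, 0.1572]
ee_rot: [3.138, -0.001, 3.045]
wrist_force: [1.1, 0.3, -0.6]
width: 0.0218
finger_force: 30.0
time: 15.7
tool_pos: [0.5169, -0.3957, 0.1577]
ee_rot: [3.139, -0.001, 3.045]
wrist_force: [0.6, -0.5, -1.7]
width: 0.0216
finger_force: 30.0
a (240, 184, 278, 268) [(128.5, array([0.604, 0.111]))]
a (290, 185, 400, 282) [(31.0, array([0.494, 0.034])), (10.5, array([ 0.681, -0.138]))]
b (240, 184, 278, 268) [(115.5, array([0.646, 0.102]))]
b (290, 185, 400, 282) []
c (240, 184, 278, 268) [(104.5, array([0.569, 0.108]))]
c (290, 185, 400, 282) []
```

View pics/top3.png

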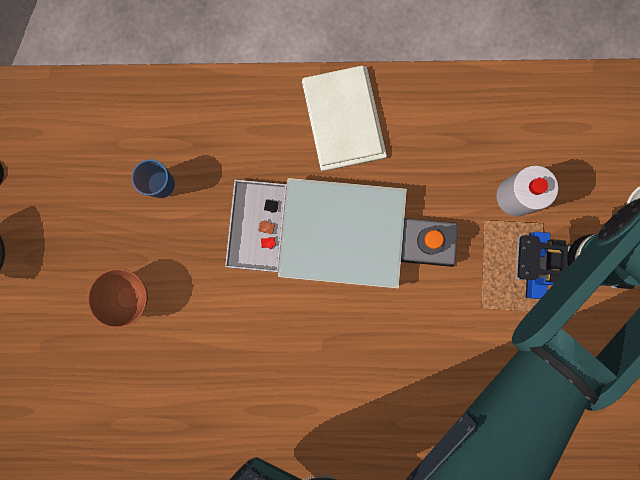

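The top view shows all three shards in the tray at (271,205), (267,227) and (268,243), with the glass clear. The can, cup and bowl have not moved. Next I lower the scraper onto the mat.

```bash
python3 -m pendant '[[0,0,-3,0,0,0,0],[0,0,-3,0,0,0,0],[0,0,-2,0,0,0,0],[0,0,-1,0,0,0,0],[0,0,-0.5,0,0,0,0],[0,0,-0.3,0,0,0,0],[0,0,0,0,0,0,0]]'
```

```text
time: 16.45
tool_pos: [0.5171, -0.3975, 0.0615]
ee_rot: [-3.141, 0.001, 3.045]
wrist_force: [0.4, -0.6, -2.2]
width: 0.022
finger_force: 30.0
```

```bash
python3 -m pendant '[[0,0,-0.2,0,0,0,0],[0,0,-0.2,0,0,0,0],[0,0,-0.2,0,0,0,0],[0,0,0,0,0,0,0]]'
```

```text
time: 16.85
tool_pos: [0.5163, -0.3975, 0.0541]
ee_rot: [3.141, -0.0, 3.044]
wrist_force: [-0.5, -0.2, -0.6]
width: 0.0218
finger_force: 30.0
```

```bash
python3 -m pendant '[[0,0,-0.1,0,0,0,0],[0,0,-0.1,0,0,0,0],[0,0,0,0,0,0,0]]'
```

```text
time: 17.15
tool_pos: [0.5166, -0.3977, 0.0533]
ee_rot: [-3.141, 0.001, 3.044]
wrist_force: [-1.0, 0.3, 3.6]
width: 0.0216
finger_force: 30.0
```

Contact at the same height as the original pickup. Now I release, let the fingers open and lift away.

```bash
python3 -m pendant '[[0,0,0,0,0,0,1],[0,0,0,0,0,0,1],[0,0,0,0,0,0,1],[0,0,0,0,0,0,1],[0,0,0,0,0,0,1],[0,0,0,0,0,0,1],[0,0,0,0,0,0,1],[0,0,0,0,0,0,1]]'
python3 -m pendant '[[0,0,1,0,0,0,1],[0,0,3,0,0,0,1],[0,0,3,0,0,0,1],[0,0,3,0,0,0,1],[-3,1,3,0,0,0,1],[-4,3,0,0,0,0,1],[-4,4,0,0,0,0,1],[0,0,0,0,0,0,1]]'
python3 -m pendant '[[0,0,0,0,0,0,1],[0,0,0,0,0,0,1],[0,0,0,0,0,0,1]]'
python3 - <<'E'
from h import *
b=imaging.snapshot('top')[160:320,210:610];s=imaging.snapshot('scene')[220:400,80:480]
im=np.vstack([cv2.resize(b,(640,256)),cv2.resize(s,(640,288))]);cv2.imwrite('pics/end.png',im[:,:,::-1])
E
```

```text
time: 17.95
tool_pos: [0.5165, -0.3975, 0.0524]
ee_rot: [3.142, 0.0, 3.044]
wrist_force: [-0.2, 0.4, 0.2]
width: 0.082
finger_force: 0.0
time: 18.75
tool_pos: [0.4065, -0.3174, 0.1816]
ee_rot: [3.138, -0.004, 3.044]
wrist_force: [0.7, -0.0, 0.0]
width: 0.0939
finger_force: 0.0
time: 19.05
tool_pos: [0.4124, -0.3234, 0.1832]
ee_rot: [-3.141, 0.001, 3.044]
wrist_force: [0.1, -1.0, -0.8]
width: 0.0939
finger_force: 0.0
```

View pics/end.png

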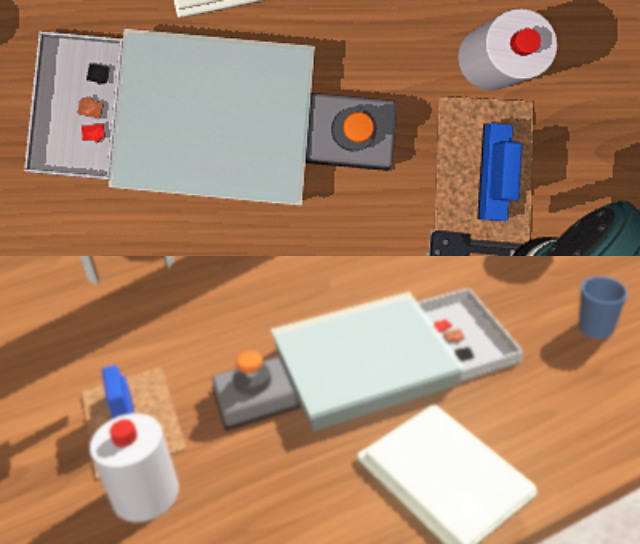

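The scraper stands upright on the mat at (500,172), the shards are in the tray, the plunger is up and the gripper is clear of everything.

```bash
python3 -c "from bench import robot; print(robot.close_job())"
```

```text
the job is handed in; nothing more can be done
None
```

I handed the job in at about 19 s: I held the plunger at its stop for about a second and it sprang back, all three shards are in the tray, the scraper stands upright on its mat, and the bowl, cup and can were not touched.

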